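# Seal a beaker in the cam-lift stand and hold it

### The arm

A 7-joint arm with a two-finger parallel gripper is mounted at the origin on a cart in front of the work surface, level with it; the furniture and walls round the work are solid. World frame = base frame: x ahead of the robot, y to its left, z up, the work surface at z = 0. Lengths are in m, angles in rad, forces in N, time in s.
With the tool pointing down it reaches from about 0.4 to 0.85 m from the base axis. Payload 10.4 kg.
Tool frame: the origin (TCP) lies between the finger pads; the fingertips stand ahead of it and the grasp point (between the pads) lies 3 mm ahead of it (r.tips_ahead is the z of the fingertips in the tool frame, in m); z points along the fingers, y is the line along which they close (so a half turn about z gives the same grasp; the last joint's range is limited). The gripper opens to 87 mm and grips with 3 to 60 N. Pads are 19 mm wide; open, the fingers measure 117 mm over their backs; the gripper's body (75 mm by 190 mm) begins 51 mm behind the grasp point.
Start: joints at [-1.155, 0.332, -0.065, 1.46, 0.022, 1.35, -0.088], TCP at [0.266, 0.566, 0.245] pointing down, gripper open.
Joint ranges: [-2.6, 2.6], [-0.5, 2.12], [-1.47, 1.34], [0.16, 2.42], [-1.27, 4.41], [0.06, 2.06], [-2.6, 2.6]. Speed limits (rad/s): [2.22, 2.22, 2.79, 2.79, 3.14, 3.14, 3.14].

### API

Orientations are given as a unit quaternion [x, y, z, w].
In Python, from bench import telemetry, camera, get_calibration, r gives the robot as it stands.
- The arm moves only by the tool drive_tool, never from a script. Its argument "series" is one flat list of numbers, 7 for each row, row after row: the turn, a rotation vector about the tool's x, y, z in units of 5 degrees (1.0 is 5 degrees), then the shift along the tool's x, y, z in units of 40 mm (1.0 is 40 mm), then the opening, from -1 (shut) to 1 (fully open). A call has 1 to 10 rows; each row is the pose to reach, as a shift and turn from the pose commanded when the call began, along the tool's axes at that moment; what a row does not reach only later rows make up. A row lasts 1/12 s, in which the tool goes at most 41.7 mm and 7.16 degrees, less where a joint would pass 70% of its speed; a pose out of reach is approached as far as the arm can. A call with a gripper value outside its range is refused whole. The fingers move at their own pace and stop on an object; "grip_force" is the grip in N (left out, the last holds). Time passes only in rows, so rows that repeat a pose let the fingers close. It gives the time, the measured TCP pose, the force, the opening and the grip force at its end, in the units of the state.
- telemetry.read_state(): the state, without advancing time (a new reading comes with each control period).
- camera(name): name is "scene" or "top"; returns the picture (420x560x3 uint8, red, green, blue); there is no depth.
- get_calibration(name): a dict with "fovy" (degrees; the focal length in pixels is half the picture's height over the tangent of half this angle, whatever the lens; pixels are square), "cx", "cy" (the principal point, pixels), "dist" ([k1, k2, p1, p2, k3] as OpenCV has them; the pictures are not rectified), "xyz" and "rotation" of the camera in the world. Camera axes: x right, y up, looking along -z (the intrinsics and any distortion apply to the point x, -y, -z); pixel columns grow to the right and rows downward; lengths in m; the calibration is good to about 2 mm. A picture is of the moment at which its call begins. get_calibration takes no time and is no camera call.
- r.close_job(): hands the job in; it is judged then, once.
The state is a dict: "time": time; "joint_positions": joint angles; "joint_vel": joint speeds; "joint_torque": joint torques, N m; "ee_pos": TCP position; "eef_rot": TCP orientation; "ft_force": force on the tool from outside, world axes, zero at the start; "torque": the same for the moment, N m; "width": finger opening in m; "grip_force": force on a finger pad.
Only numpy, scipy, OpenCV 4.12 (cv2) and the standard library are available. Lean on these libraries where they do the work, as an engineer would, in place of code of your own. Each camera call takes 0.05 s, during which the arm holds its last target. There are 200 camera calls.

### The job

In the sealing stand, first close the vent by turning the small stopcock handle on top a quarter turn to its other stop, while the cam lever is still down. Then swing the cam lever with the crank grip at the side of the stand up to the highest point of its lift, so that the platform presses the beaker against the sealing pad, and stay holding it there: the lever springs back if let go, so the program finishes with the gripper still holding it. Keep the beaker upright on its platform and do not push or knock over the bottles and jar standing around the stand.

Things in the scene. Friction and masses are not known exactly. Their poses are not given: they have to be found in the camera images.
- stand: Aluminium sealing stand fixed to the worktop, base 200 x 160 mm. Origin on the worktop under the centre of the round lifting platform; x points from the platform to the stand's column (away from the robot), y to the left, z up. Column 26 x 40 mm at x = +80 mm; from it a head bracket (48 mm wide, x -37 to +93 mm, top 200 mm high) reaches over the platform. The brass vent nozzle on it points to -x.
- stopcock (a joint): Stopcock handle about the vertical axis: 0 = open (in line with the nozzle, pointing to the stand's -x, toward the robot), grows clockwise seen from above, 1.571 = closed against its stop (across the nozzle, pointing to the stand's +y). Starts between 0 and 0.6. Light friction (0.06 N m), stays where left.
- stopcock_axis (a point): Point on the stopcock's vertical turning axis, 233 mm above the worktop, at half the height of the handle bar.
- handle_tip (a point): Point in the steel stopcock handle 56 mm out from its turning axis, 12 mm short of its end, at half its height. The bar is one-sided, 10 mm wide, 14 mm high (z 226 to 240 mm) and 68 mm long from the axis; there is free air under it beyond 40 mm from the axis.
- cam_lever (a joint): Angle of the cam lever about its horizontal axis (the stand's y): 0 = rest, leaning 75 degrees from upright toward the stand's -x (the robot); grows as it is raised toward +x. At 1.309 it stands upright: the highest lift of the eccentric (platform up 15 mm). Beyond, the platform sinks again; stop at 1.909. A spring drives it back to 0: 2 to 6 N at the grip.
- lever_axis (a point): Point on the lever's turning axis, in the lever's plane, 95 mm to the right (-y) of the platform's centre, 42 mm above the worktop.
- lever_grip (a point): Centre of the lever's black crank grip: a freely revolving sleeve, 20 mm diameter, 52 mm long, lying parallel to the turning axis and 110 mm from it, on the outer (-y) side of the lever's 10 mm rod; this point is 37 mm out from the lever_axis point along -y. At rest 70 mm above the worktop, upright 152 mm.
- seal_pad (a joint): How far the sealing pad has been pushed up against its spring (m): 0 = hanging free 9 mm above the beaker's rim, about 0.006 at the highest lift.
- beaker_center (a point): Centre (half-way up) of the glass beaker, 56 mm wide, 69 mm high, standing loose on the platform within its 5 mm lip. Its z axis is upright. At the start its centre is 115 mm above the worktop.
- dropper_top (a point): Cap of a brown dropper bottle (33 mm wide, 102 mm high, loose) standing in front of the stand; this point is 80 mm above its foot.
- jar_top (a point): Lid of a brown jar (52 mm wide, 89 mm high, loose) standing left of the stand; this point is 80 mm above its foot.
- bottle_top (a point): Cap of a clear bottle (56 mm wide, 114 mm high, loose) standing left of the stand's column; this point is 100 mm above its foot.
- dropper2_top (a point): Cap of a second brown dropper bottle (33 mm wide, 102 mm high, loose) to the right of the lever; this point is 80 mm above its foot.
There are look-alikes about, which are no part of the job. What is shaped like the part that bears beaker_center but red or turquoise is not meant.

How it is judged:
On the way, in this order (a step that is already met when the one before it is completed fails the run):
1. the stopcock is closed (within 0.14 rad of its stop) while the lever is still down (below 0.3 rad) (value of joint stopcock above 1.43 rad and value of joint cam_lever below 0.3 rad), for 0.2 s.
2. the lever is at the top of its lift and the beaker presses the pad up (value of joint cam_lever between 1.109 and 1.509 rad and value of joint seal_pad above 0.004 m), for 0.2 s.
At the end, for the whole second after the job is handed in: Stopcock closed (within 0.14 rad of its stop); the robot still holds the cam lever (at least 0.5 N) at rest within 0.2 rad of its highest lift (1.309 rad), with the sealing pad pressed up more than 4 mm by the beaker, which stands upright on the platform within 12 mm of its centre (all of step 2 and value of joint stopcock above 1.43 rad and velocity of joint cam_lever between -0.2 and 0.2 rad/s and (contact force between any of the fingers, the arm and cam_lever above 0.5 N or contact force between any of the fingers, the arm and grip_sleeve above 0.5 N) and angle between beaker_center's own z axis and vertical below 0.15 rad and x of beaker_center in the frame of stand between -0.012 and 0.012 m and y of beaker_center in the frame of stand between -0.012 and 0.012 m); the arm keeps its last pose, push and grip.
It fails at once if the beaker tips over (angle between beaker_center's own z axis and vertical above 0.4 rad).
It fails at once if a bystander next to the stand is pushed away by more than 30 mm or knocked over (distance of any of dropper_top, jar_top, bottle_top, dropper2_top from where it was at the start of the episode above 0.03 m).
It also fails if it takes over 50 s, if anything falls off the work surface, if the arm or the gripper's body presses on something with over 40 N, if the wrist force passes 120 N, or if a joint passes its speed limit or range.

## Working session

There is one attempt and no reset: what is moved stays moved. The work goes in short steps, Python scripts to look and compute and a tool call to move; the robot and the scene stay as the last step left them, time stands still between calls to the robot, and variables do not carry over. Pictures are saved under pics/ and viewed, at most 10 in all, crops included, and the job is handed in when it is done.

Besides the shell and the picture viewer there is one more tool, called by a JSON object that holds its "name" and its "arguments". drive_tool: Moves the arm, as the interface text tells. Its arguments: {"type":"object","properties":{"series":{"type":"array"},"grip_force":{"type":"number"}},"required":["series"]}

```bash
ls; mkdir -p pics
python3 - <<'E'
from bench import telemetry, camera, get_calibration, r
import cv2
s=telemetry.read_state(); print(s, r.tips_ahead)
for n in("scene","top"):
    cv2.imwrite(f"pics/{n}0.png",camera(n)[:,:,::-1]); print(get_calibration(n))
E
```

```text
pics
{'time': 0.0, 'joint_positions': array([-1.1545899 ,  0.33284486, -0.06468274,  1.46093996,  0.02159094,
        1.3499287 , -0.08851743]), 'joint_vel': array([-0.00013819, -0.00022644,  0.00094434,  0.00026773, -0.00158155,
       -0.00093713,  0.00099873]), 'joint_torque': array([-1.37657753e-04, -6.23263907e+01,  2.43047741e-02, -3.89900029e+01,
       -6.13412261e-02,  3.98480811e-02,  1.68408696e-04]), 'ee_pos': array([0.26539332, 0.56545085, 0.2437714 ]), 'eef_rot': array([ 2.17654333e-01,  9.76025657e-01, -7.02181638e-04, -1.23313307e-04]), 'ft_force': array([-0.60370417,  0.49982691, -0.32232805]), 'torque': array([-0.03680403,  0.00740916, -0.02254378]), 'grip_force': 0.0, 'width': 0.08715438403703285} 0.022
{'fovy': 50.30839710455005, 'cx': 274.4543128178382, 'cy': 208.14355870724827, 'dist': array([0.01255631, 0.        , 0.        , 0.        , 0.        ]), 'xyz': array([ 0.0741859 , -0.61965613,  0.75747764]), 'rotation': array([ 0.34695039, -0.15847453, -0.36298891,  0.85014722])}
{'fovy': 46.09967244738402, 'cx': 284.6826239547778, 'cy': 205.17067635475775, 'dist': array([-0.13028892,  0.        ,  0.        ,  0.        ,  0.        ]), 'xyz': array([ 0.3611165 , -0.21389463,  1.12187274]), 'rotation': array([ 0.05804668, -0.05591335, -0.69825763,  0.71129499])}
```

View pics/scene0.png

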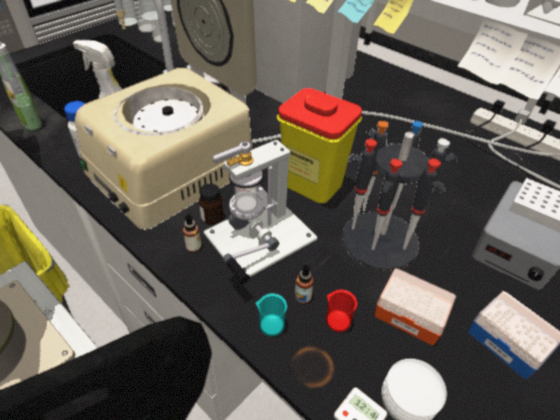

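View pics/top0.png

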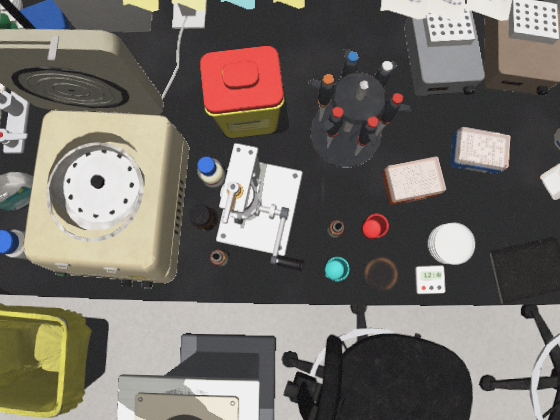

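The scene picture shows the stand near (260,215), with its handle at (235,152) and the black crank grip at (237,267). In the top view the stand is near (255,200), with the grip at (287,264). The red and turquoise beakers are decoys; the glass one on the platform is the one meant. Next I'll take an enlarged crop.

```bash
cat > h.py <<'E'
import numpy as np, cv2
from bench import telemetry, camera, get_calibration, r
from scipy.spatial.transform import Rotation as R
def K(n):
    c=get_calibration(n); f=210/np.tan(np.radians(c["fovy"]/2))
    return np.array([[f,0,c["cx"]],[0,f,c["cy"]],[0,0,1]]),np.array(c["dist"]),np.array(c["xyz"]),R.from_quat(c["rotation"]).as_matrix()@np.diag([1,-1,-1])
def proj(n,P):
    k,d,t,M=K(n); P=np.atleast_2d(P).astype(float)
    return cv2.projectPoints((P-t)@M,np.zeros(3),np.zeros(3),k,d)[0][:,0]
def onz(n,uv,z):
    k,d,t,M=K(n); p=cv2.undistortPoints(np.array([[uv]],float),k,d)[0,0]
    v=M@np.array([p[0],p[1],1]); return t+v*(z-t[2])/v[2]
E
python3 - <<'E'
from h import *
a=cv2.imread("pics/scene0.png");b=cv2.imread("pics/top0.png")
A=cv2.resize(a[135:285,180:320],None,fx=4,fy=4,interpolation=2)[:600]
B=cv2.resize(b[140:280,190:320],None,fx=4,fy=4,interpolation=2)
cv2.imwrite("pics/A.png",A[:600,:]);cv2.imwrite("pics/B.png",B)
print(proj("top",[[0,0,0],[.266,.566,.245]]))
E
```

```text
[[ 185.85969221  445.69960874]
 [-113.34983453  317.71493903]]
```

View pics/A.png

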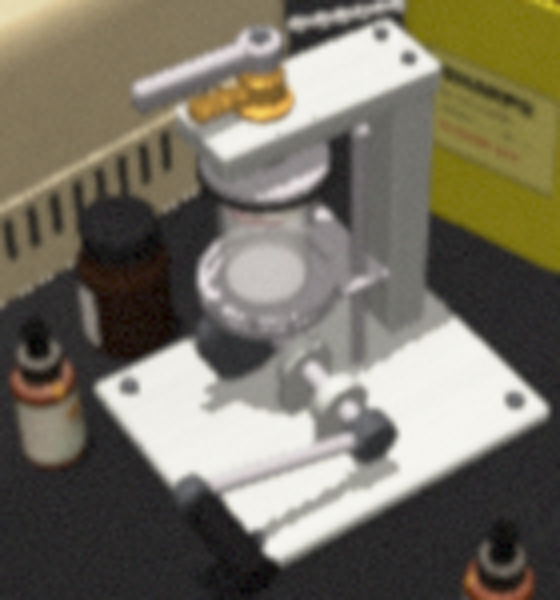

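View pics/B.png

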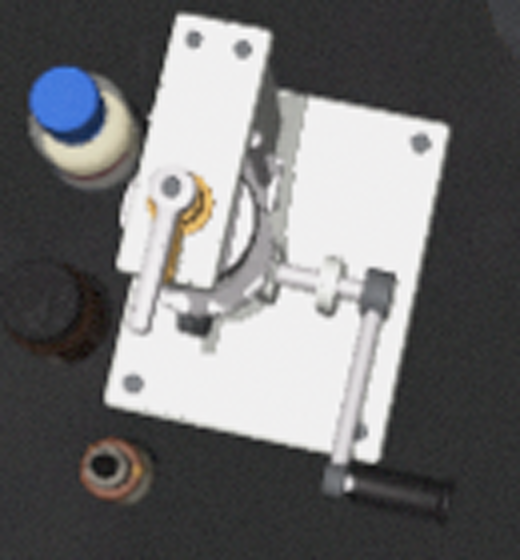

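The crops show clearly: the stopcock screw at top (232.8,186.5) / scene (245.5,144.5), the handle end at top (225,222) / scene (215.5,158.8), and the grip from top (277,262) to (303,265). The one-sided steel bar on the brass fitting is the stopcock. The clear beaker under the pad is the right one.

Run:
```python
from h import *
from scipy.optimize import least_squares
c=lambda u,v:(190+(u+.5)/4-.5,140+(v+.5)/4-.5)
s=lambda u,v:(180+(u+.5)/4-.5,135+(v+.5)/4-.5)
ax=onz("top",c(171,184),.243); axs=onz("scene",s(262,36),.243)
tip=onz("top",c(140,326),.240);tips=onz("scene",s(140,97),.240)
print(ax,axs,tip,tips)
corn=[onz("top",c(*p),.012) for p in((105,405),(380,462),(448,125))]; print(np.array(corn))
corn2=[onz("scene",s(*p),.012) for p in((97,388),(275,562),(548,408))]; print(np.array(corn2))
g0=onz("top",c(335,482),.07);g1=onz("top",c(452,500),.075);print(g0,g1)
d=corn[2]-corn[1];yaw=np.arctan2(d[1],d[0]);print("yaw",yaw, np.linalg.norm(d),np.linalg.norm(corn[0]-corn[1]))
for n,u,z in(("dropper",(105,463),.1),("jar",(45,295),.089),("bottle",(68,100),.114)): print(n,onz("top",c(*u),z))
print("d2",onz("top",(336,226),.102))
```

```text
[ 0.53839806 -0.11407701  0.243     ] [ 0.53877477 -0.11740312  0.243     ] [ 0.47345142 -0.10204064  0.24      ] [ 0.47055289 -0.10791502  0.24      ]
[[ 0.45713164 -0.05491225  0.012     ]
 [ 0.42813544 -0.21082843  0.012     ]
 [ 0.62255107 -0.24641637  0.012     ]]
[[ 0.45891017 -0.05858425  0.012     ]
 [ 0.44470964 -0.21471344  0.012     ]
 [ 0.62293125 -0.24829014  0.012     ]]
[ 0.41356726 -0.18728994  0.07      ] [ 0.40496432 -0.24938492  0.075     ]
yaw -0.1810464682643927 0.19764599478565786 0.15858951252951176
dropper [ 0.41940032 -0.06865932  0.1       ]
jar [ 0.50826872 -0.03160469  0.089     ]
bottle [ 0.60861411 -0.0432945   0.114     ]
d2 [ 0.485093   -0.31691865  0.102     ]
```

{"name": "drive_tool", "arguments": {"series": [0, 0, 0, 0, 0, -1, 0, 0, 0, 0, 0, 0, -2, 0, 0, 0, 0, 0, 0, -3, 0, 0, 0, 0, 0, 0, -4, 0, 0, 0, 0, -0.7, -0.6, -4, 0, 0, 0, 0, -1.4, -1.2, -4, 0, 0, 0, -1, -2.1, -1.8, -4, 0, 0, 0, -2, -2.8, -2.4, -4, 0, 0, 0, -3, -3.5, -3.0, -4, 0, 0, 0, -3, -4.2, -3.6, -4, 0]}}

```text
time: 0.93
ee_pos: [0.3568, 0.3622, 0.4043]
eef_rot: [0.086, 0.996, -0.0, -0.0]
ft_force: [1.9, 0.6, 0.8]
width: 0.0439
grip_force: 0.0
```

```bash
cat >> h.py <<'E'
# stand frame: O + yaw
YAW=-0.181; O=np.array([.5386,-.1155,0])
Rz=R.from_euler("z",YAW)
def W(p): return O+Rz.apply(p)
def to(p,yang):
    """world TCP target p, tool down with closing axis y_tool at world angle yang -> row units"""
    s=telemetry.read_state(); T=R.from_quat(s["eef_rot"])
    y=np.array([np.cos(yang),np.sin(yang),0]); z=np.array([0,0,-1.]); G=R.from_matrix(np.c_[np.cross(y,z),y,z])
    return np.r_[np.degrees((T.inv()*G).as_rotvec())/5, T.inv().apply(p-s["ee_pos"])/.04].round(2)
E
python3 - <<'E'
from h import *
s=telemetry.read_state();print(s["ee_pos"],s["joint_positions"].round(2),s["time"])
print(to(W([-.052,0,.32]),np.pi/2+YAW))
E
```

```text
[0.35680714 0.36218098 0.40427181] [-0.92  0.04  0.04  1.48 -0.    1.63  0.52] 0.9333
[ -0.    -0.     0.11  -5.21 -10.98   2.11]
```

{"name": "drive_tool", "arguments": {"series": [0, 0, 0, -0.5, -0.9, 0, -0.4, 0, 0, 0, -1, -1.8, 0, -0.4, 0, 0, 0, -1.5, -2.7, 0, -0.4, 0, 0, 0, -2, -3.6, 0, -0.4, 0, 0, 0, -2.4, -4.5, 0, -0.4, 0, 0, 0, -2.8, -5.4, 0, -0.4, 0, 0, 0, -3.2, -6.3, 0, -0.4, 0, 0, 0, -3.6, -7.2, 0, -0.4, 0, 0, 0, -4, -8.1, 0, -0.4, 0, 0, 0, -4.4, -9, 0, -0.4]}}

```text
time: 1.77
ee_pos: [0.4661, -0.0234, 0.4045]
eef_rot: [0.088, 0.996, 0.0, 0.0]
ft_force: [0.8, 1.0, -0.2]
width: 0.0264
grip_force: 0.0
```

Run:
```python
from h import *
s=telemetry.read_state();print(s["ee_pos"],s["joint_positions"].round(2),s["time"],s["width"])
print(to(W([-.052,0,.32]),np.pi/2+YAW))
```

```text
[ 0.46612534 -0.02338581  0.40446696] [-0.57 -0.09  0.48  1.59  0.04  1.63  1.31] 1.7667 0.026383733852005736
[ 0.    0.    0.05 -0.89 -1.94  2.11]
```

{"name": "drive_tool", "arguments": {"series": [0, 0, 0.05, -0.4, -0.9, 0.5, -0.4, 0, 0, 0.05, -0.9, -1.9, 1, -0.4, 0, 0, 0.05, -0.9, -1.94, 2, -0.4, 0, 0, 0.05, -0.9, -1.94, 2.1, -0.4, 0, 0, 0.05, -0.9, -1.94, 2.1, -0.4]}}

```text
time: 2.18
ee_pos: [0.4867, -0.104, 0.3182]
eef_rot: [0.091, 0.996, -0.0, -0.002]
ft_force: [0.1, 0.7, 1.1]
width: 0.0266
grip_force: 0.0
```

Run:
```python
from h import *
s=telemetry.read_state();print(s["ee_pos"],s["joint_positions"].round(2),s["time"],s["width"])
print(to(W([-.052,0,.244]),np.pi/2+YAW))
a=camera("scene");b=camera("top")
print(proj("scene",W([-.056,0,.24])), proj("top",W([-.056,0,.24])))
A=cv2.resize(a[100:240,160:290],None,fx=3,fy=3,interpolation=2);B=cv2.resize(b[140:280,170:300],None,fx=3,fy=3,interpolation=2)
cv2.imwrite("pics/c.png",np.hstack([A,B])[:,:,::-1])
```

```text
[ 0.48669405 -0.10403778  0.31820794] [-0.48 -0.    0.6   1.69  0.    1.46  1.51] 2.1833 0.026570301418898597
[-0.01 -0.06 -0.02 -0.04 -0.05  1.86]
[[219.04354547 155.11136777]] [[226.69257683 215.64022011]]
```

View pics/c.png

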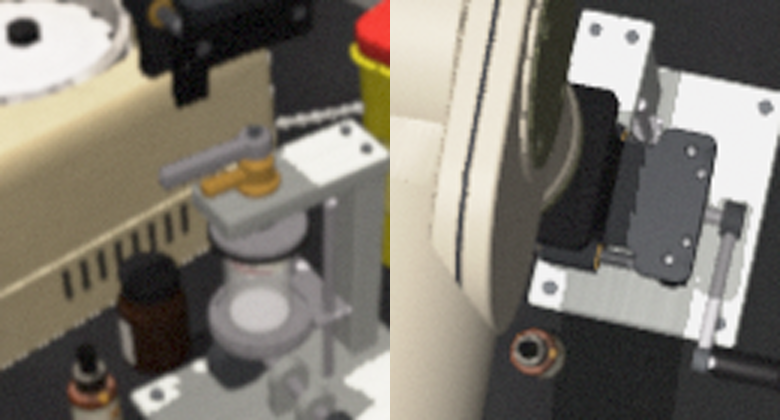

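The left half shows the fingertips at scene (223,133), directly above the handle's outer end, in line with it. I'll descend and grip.

{"name": "drive_tool", "arguments": {"series": [0, 0, 0, 0, -0.05, 0.6, -0.2, 0, 0, 0, 0, -0.05, 1.2, -0.2, 0, 0, 0, 0, -0.05, 1.6, -0.2, 0, 0, 0, 0, -0.05, 1.85, -0.2, 0, 0, 0, 0, -0.05, 1.85, -0.2, 0, 0, 0, 0, -0.05, 1.85, -0.2]}}

```text
time: 2.78
ee_pos: [0.4884, -0.1054, 0.2479]
eef_rot: [0.09, 0.996, 0.0, 0.001]
ft_force: [-0.1, -0.6, 0.8]
width: 0.0347
grip_force: 0.0
```

{"name": "drive_tool", "arguments": {"series": [0, 0, 0, 0, 0, 0, -1, 0, 0, 0, 0, 0, 0, -1, 0, 0, 0, 0, 0, 0, -1, 0, 0, 0, 0, 0, 0, -1, 0, 0, 0, 0, 0, 0, -1], "grip_force": 6}}

```text
time: 3.2
ee_pos: [0.4879, -0.1056, 0.2469]
eef_rot: [0.091, 0.996, 0.0, 0.0]
ft_force: [0.7, 5.7, 3.2]
width: 0.0099
grip_force: 6.1
```

Run:
```python
from h import *
s=telemetry.read_state();print(s["ee_pos"],s["joint_positions"].round(2),s["time"],s["width"],s["ft_force"],s["grip_force"])
print(Rz.inv().apply(s["ee_pos"]-O))
for t in (35,65,90,91): 
    a=np.radians(t); print(t,to(W([-.052*np.cos(a),.052*np.sin(a),.244]),np.pi/2+YAW-a))
```

```text
[ 0.48789823 -0.10562431  0.24689232] [-0.47  0.04  0.61  1.81 -0.02  1.3   1.54] 3.2 0.009932936970811797 [0.73841037 5.66404811 3.15104994] 6.066401414573193
[-0.05165127  0.00058737  0.24689232]
35 [ 0.01  0.    7.   -0.23  0.73  0.07]
65 [ 1.00e-02 -0.00e+00  1.30e+01 -7.40e-01  1.16e+00  7.00e-02]
90 [ 1.00e-02 -0.00e+00  1.80e+01 -1.29e+00  1.29e+00  7.00e-02]
91 [ 1.00e-02 -0.00e+00  1.82e+01 -1.31e+00  1.29e+00  7.00e-02]
```

{"name": "drive_tool", "arguments": {"series": [0, 0, 1, 0, 0.11, 0, -1, 0, 0, 2, -0.02, 0.22, 0, -1, 0, 0, 3, -0.04, 0.33, 0, -1, 0, 0, 4, -0.08, 0.44, 0, -1, 0, 0, 5, -0.12, 0.55, 0, -1, 0, 0, 6, -0.17, 0.65, 0, -1, 0, 0, 7, -0.23, 0.74, 0, -1, 0, 0, 8, -0.3, 0.83, 0, -1, 0, 0, 9, -0.38, 0.91, 0, -1, 0, 0, 9, -0.38, 0.91, 0, -1]}}

```text
time: 4.03
ee_pos: [0.5097, -0.0726, 0.2468]
eef_rot: [0.466, 0.885, -0.0, 0.0]
ft_force: [-0.7, 0.7, 4.3]
width: 0.0101
grip_force: 6.0
```

{"name": "drive_tool", "arguments": {"series": [0, 0, 1, 0, 0.11, 0, -1, 0, 0, 2, -0.02, 0.22, 0, -1, 0, 0, 3, -0.04, 0.33, 0, -1, 0, 0, 4, -0.08, 0.44, 0, -1, 0, 0, 5, -0.12, 0.55, 0, -1, 0, 0, 6, -0.17, 0.65, 0, -1, 0, 0, 7, -0.23, 0.74, 0, -1, 0, 0, 8, -0.3, 0.83, 0, -1, 0, 0, 8.7, -0.35, 0.88, 0, -1, 0, 0, 8.7, -0.35, 0.88, 0, -1]}}

```text
time: 4.87
ee_pos: [0.5465, -0.0647, 0.2469]
eef_rot: [0.76, 0.65, 0.0, 0.0]
ft_force: [-0.9, 0.2, 4.2]
width: 0.0098
grip_force: 6.0
```

Run:
```python
from h import *
s=telemetry.read_state();print(s["ee_pos"],s["joint_positions"].round(2),s["time"],s["width"],s["ft_force"],s["grip_force"])
p=Rz.inv().apply(s["ee_pos"]-O);print(p,np.degrees(np.arctan2(p[1],-p[0])))
print((Rz.inv()*R.from_quat(s["eef_rot"])).apply([0,1,0]))
```

```text
[ 0.54649038 -0.0646745   0.24685027] [-0.55  0.18  0.66  1.69 -0.11  1.31 -0.02] 4.8667 0.009763046168685691 [-0.94538561  0.20969393  4.18575085] 6.0162097960710526
[-0.00138778  0.05141559  0.24685027] 88.45387854049781
[9.99671964e-01 2.56077006e-02 4.57688608e-04]
```

{"name": "drive_tool", "arguments": {"series": [0, 0, 0, 0, 0, 0, -0.2, 0, 0, 0, 0, 0, 0, -0.2, 0, 0, 0, 0, 0, 0, -0.2, 0, 0, 0, 0, 0, 0, -0.2, 0, 0, 0, 0, 0, -1, -0.2, 0, 0, 0, 0, 0, -2, -0.2, 0, 0, 0, 0, 0, -2.5, -0.2, 0, 0, 0, 0, 0, -2.5, -0.2]}}

```text
time: 5.53
ee_pos: [0.5476, -0.0649, 0.3514]
eef_rot: [0.76, 0.65, 0.003, 0.002]
ft_force: [0.8, -0.2, 0.1]
width: 0.0346
grip_force: 0.0
```

Run:
```python
from h import *
s=telemetry.read_state();print(s["ee_pos"],s["joint_positions"].round(2),s["time"],s["width"])
print(to(W([-.106,-.132,.20]),YAW))
```

```text
[ 0.54755361 -0.06490614  0.35135253] [-0.56  0.13  0.67  1.52 -0.08  1.52 -0.04] 5.5333 0.03456140021817788
[ 0.08 -0.02  0.31 -4.52 -2.79  3.76]
```

{"name": "drive_tool", "arguments": {"series": [0, 0, 0, -0.8, -0.5, 0, 0.4, 0, 0, 0.3, -1.6, -1, 0, 0.4, 0, 0, 0.3, -2.4, -1.5, 0, 0.4, 0, 0, 0.3, -3.2, -2, 0, 0.4, 0, 0, 0.3, -4, -2.5, 0.4, 0.4, 0, 0, 0.3, -4.5, -2.8, 1.2, 0.4, 0, 0, 0.3, -4.5, -2.8, 2, 0.4, 0, 0, 0.3, -4.5, -2.8, 2.8, 0.4, 0, 0, 0.3, -4.5, -2.8, 3.3, 0.4, 0, 0, 0.3, -4.5, -2.8, 3.3, 0.4]}}

```text
time: 6.37
ee_pos: [0.4052, -0.2241, 0.2106]
eef_rot: [0.768, 0.64, -0.002, -0.002]
ft_force: [-0.0, 0.4, 0.1]
width: 0.0608
grip_force: 0.0
```

Run:
```python
from h import *
s=telemetry.read_state();print(s["ee_pos"],s["joint_positions"].round(2),s["time"],s["width"])
print(to(W([-.106,-.134,.073]),YAW))
a=camera("scene");b=camera("top")
A=cv2.resize(a[130:290,170:320],None,fx=2.6,fy=2.6,interpolation=2);B=cv2.resize(b[140:300,180:330],None,fx=2.6,fy=2.6,interpolation=2)
cv2.imwrite("pics/d.png",np.hstack([A,B])[:,:,::-1])
```

```text
[ 0.40521607 -0.22405383  0.21063578] [-0.43 -0.05  0.83  1.95  0.04  1.23  0.2 ] 6.3667 0.060794700369540114
[-0.07 -0.    0.   -0.08  0.16  3.44]
```

View pics/d.png

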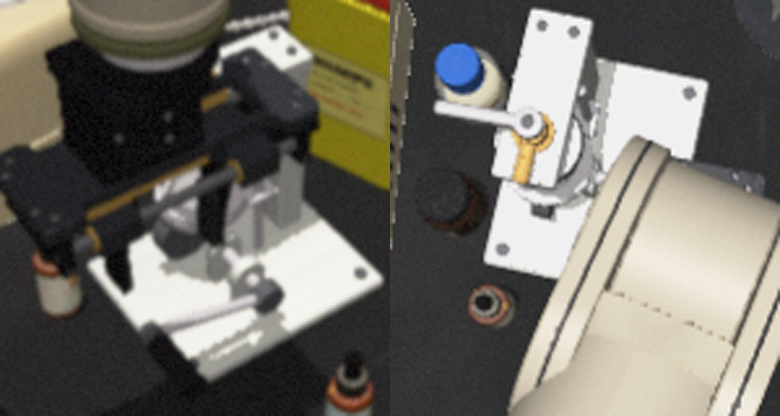

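The stopcock handle is now across the nozzle, from top (383,187) to (348,180). The gripper hangs above the grip and is clear of both droppers, so I'll descend.

{"name": "drive_tool", "arguments": {"series": [0, 0, 0, -0.08, 0.16, 0.8, 0.4, 0, 0, 0, -0.08, 0.16, 1.6, 0.4, 0, 0, 0, -0.08, 0.16, 2.4, 0.4, 0, 0, 0, -0.08, 0.16, 3, 0.4, 0, 0, 0, -0.08, 0.16, 3.4, 0.4, 0, 0, 0, -0.08, 0.16, 3.4, 0.4, 0, 0, 0, -0.08, 0.16, 3.4, 0.4]}}

```text
time: 7.05
ee_pos: [0.4142, -0.2295, 0.0796]
eef_rot: [0.768, 0.64, -0.0, 0.0]
ft_force: [-0.6, -0.5, 0.9]
width: 0.061
grip_force: 0.0
```

Run:
```python
from h import *
s=telemetry.read_state();print(s["ee_pos"],s["joint_positions"].round(2),s["time"],s["width"],s["ft_force"])
print(to(W([-.106,-.134,.073]),YAW))
a=camera("scene")
cv2.imwrite("pics/e.png",cv2.resize(a[150:310,180:340],None,fx=3.5,fy=3.5,interpolation=2)[:,:,::-1])
```

```text
[ 0.41416064 -0.22952542  0.07956325] [-0.36  0.22  0.85  2.07 -0.2   0.94  0.42] 7.05 0.06103786924241405 [-0.57696017 -0.47315653  0.88678759]
[ 0.    0.01  0.    0.01 -0.1   0.16]
```

View pics/e.png

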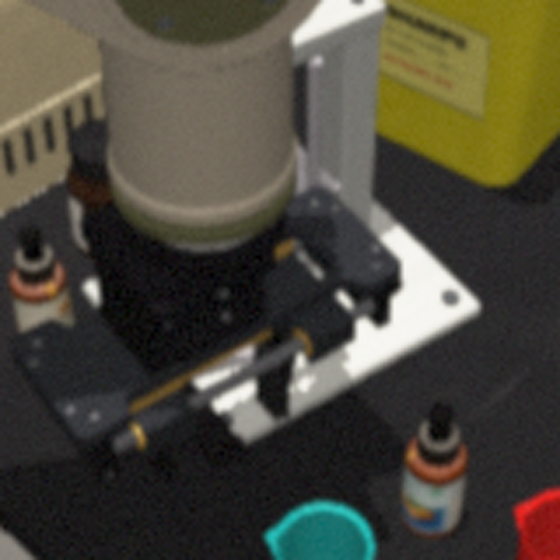

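The fingers straddle the grip, and everything around them is clear. I'll close now.

{"name": "drive_tool", "arguments": {"series": [0, 0, 0, 0, -0.1, 0.16, 0.4, 0, 0, 0, 0, -0.1, 0.16, 0.0, 0, 0, 0, 0, -0.1, 0.16, -0.6, 0, 0, 0, 0, -0.1, 0.16, -1, 0, 0, 0, 0, -0.1, 0.16, -1, 0, 0, 0, 0, -0.1, 0.16, -1, 0, 0, 0, 0, -0.1, 0.16, -1, 0, 0, 0, 0, -0.1, 0.16, -1], "grip_force": 35}}

```text
time: 7.77
ee_pos: [0.4093, -0.2285, 0.0721]
eef_rot: [0.768, 0.64, -0.0, -0.0]
ft_force: [-9.7, 0.0, 1.6]
width: 0.0221
grip_force: 5.2
```

Run:
```python
from h import *
s=telemetry.read_state();print(s["ee_pos"],s["joint_positions"].round(2),s["time"],s["width"],s["ft_force"],s["grip_force"])
p=Rz.inv().apply(s["ee_pos"]-O)-[0,0,.003];print(p, "lever axis rel r",np.hypot(p[0],p[2]-.042),np.degrees(np.arctan2(-p[0],p[2]-.042)))
dz=s["ee_pos"][2]-.073
for l in range(65,-1,-10):
    a=np.radians(l)
    print(75-l,to(W([-.110*np.sin(a),p[1],.045+.110*np.cos(a)]),YAW))
print(0,to(W([0,p[1],.155]),YAW))
```

```text
[ 0.40926737 -0.22854471  0.07210499] [-0.36  0.22  0.85  2.09 -0.21  0.92  0.42] 7.7667 0.022142792199731753 [-9.70879724e+00  5.48826955e-03  1.62971825e+00] 5.179248349741101
[-0.10687031 -0.13447963  0.06910499] lever axis rel r 0.110254001180799 75.76843897424895
10 [-0.01 -0.   -0.    0.    0.18 -0.48]
20 [-0.01 -0.   -0.    0.    0.42 -0.9 ]
30 [-0.01 -0.   -0.    0.    0.73 -1.27]
40 [-0.01 -0.   -0.    0.    1.09 -1.58]
50 [-0.01 -0.   -0.    0.    1.51 -1.82]
60 [-0.01 -0.   -0.    0.    1.96 -1.98]
70 [-0.01 -0.   -0.    0.    2.43 -2.06]
0 [-0.01 -0.   -0.    0.    2.67 -2.07]
```

{"name": "drive_tool", "arguments": {"series": [0, 0, 0, 0, 0, 0, -1, 0, 0, 0, 0, 0, 0, -1, 0, 0, 0, 0, 0, 0, -1, 0, 0, 0, 0, 0.08, -0.24, -1, 0, 0, 0, 0, 0.18, -0.48, -1, 0, 0, 0, 0, 0.3, -0.7, -1, 0, 0, 0, 0, 0.42, -0.9, -1, 0, 0, 0, 0, 0.57, -1.09, -1, 0, 0, 0, 0, 0.73, -1.27, -1, 0, 0, 0, 0, 0.73, -1.27, -1]}}

```text
time: 8.6
ee_pos: [0.4397, -0.2345, 0.1246]
eef_rot: [0.768, 0.64, 0.0, 0.001]
ft_force: [-7.3, -0.4, 4.4]
width: 0.0188
grip_force: 35.0
```

```bash
cat > st.py <<'E'
from h import *
s=telemetry.read_state();print(s["ee_pos"],s["joint_positions"].round(2),s["time"],s["width"],s["ft_force"],s["grip_force"])
p=Rz.inv().apply(s["ee_pos"]-O)-[0,0,.003];print(p, "r",np.hypot(p[0],p[2]-.042),"angle",75-np.degrees(np.arctan2(-p[0],p[2]-.042)))
for l in (35,30,25,20,15,10,5,0):
    a=np.radians(l); print(75-l,to(W([-.110*np.sin(a),p[1],.045+.110*np.cos(a)]),YAW))
E
python3 st.py
```

```text
[ 0.43974524 -0.23449865  0.12461811] [-0.37  0.2   0.86  1.97 -0.18  1.04  0.38] 8.6 0.018760419705948488 [-7.34377012 -0.41961224  4.37813757] 35.0248359516263
[-0.07581854 -0.13484989  0.12161811] r 0.10994314691266757 angle 31.40028839496337
40 [ 0.02  0.01 -0.   -0.    0.32 -0.26]
45 [ 0.02  0.01 -0.   -0.    0.52 -0.39]
50 [ 0.02  0.01 -0.   -0.    0.73 -0.5 ]
55 [ 0.02  0.01 -0.   -0.    0.96 -0.59]
60 [ 0.02  0.01 -0.   -0.    1.18 -0.66]
65 [ 0.02  0.01 -0.   -0.    1.42 -0.72]
70 [ 0.02  0.01 -0.   -0.    1.66 -0.75]
75 [ 0.02  0.01 -0.   -0.    1.9  -0.76]
```

{"name": "drive_tool", "arguments": {"series": [0, 0, 0, 0, 0.15, -0.14, -1, 0, 0, 0, 0, 0.32, -0.26, -1, 0, 0, 0, 0, 0.52, -0.39, -1, 0, 0, 0, 0, 0.73, -0.5, -1, 0, 0, 0, 0, 0.96, -0.59, -1, 0, 0, 0, 0, 1.18, -0.66, -1, 0, 0, 0, 0, 1.42, -0.72, -1, 0, 0, 0, 0, 1.66, -0.75, -1, 0, 0, 0, 0, 1.9, -0.76, -1, 0, 0, 0, 0, 1.9, -0.76, -1]}}

```text
time: 9.43
ee_pos: [0.5139, -0.2488, 0.1533]
eef_rot: [0.768, 0.64, -0.001, 0.001]
ft_force: [-2.5, -3.4, -0.8]
width: 0.019
grip_force: 35.0
```

{"name": "drive_tool", "arguments": {"series": [0, 0, 0, 0, 0, 0, -1, 0, 0, 0, 0, 0, 0, -1, 0, 0, 0, 0, 0, 0, -1, 0, 0, 0, 0, 0, 0, -1]}}

```text
time: 9.77
ee_pos: [0.513, -0.2486, 0.1534]
eef_rot: [0.768, 0.64, -0.0, 0.001]
ft_force: [-0.6, -5.6, -2.6]
width: 0.0188
grip_force: 35.0
```

```bash
python3 st.py
python3 - <<'E'
from h import *
a=camera("scene");b=camera("top")
A=cv2.resize(a[120:280,170:320],None,fx=2.6,fy=2.6,interpolation=2);B=cv2.resize(b[140:300,180:330],None,fx=2.6,fy=2.6,interpolation=2)
cv2.imwrite("pics/f.png",np.hstack([A,B])[:,:,::-1])
E
```

```text
[ 0.51296132 -0.24858789  0.15344874] [-0.31  0.36  0.82  1.76 -0.28  1.15  0.42] 9.7667 0.018790098960397256 [-0.58803708 -5.61807638 -2.64901395] 35.029667504131794
[-0.00126226 -0.13552909  0.15044874] r 0.10845608490078036 angle 74.33315190040277
40 [ 0.01  0.02 -0.01 -0.   -1.55  0.46]
45 [ 0.01  0.02 -0.01 -0.   -1.34  0.33]
50 [ 0.01  0.02 -0.01 -0.   -1.13  0.22]
55 [ 0.01  0.02 -0.01 -0.   -0.91  0.13]
60 [ 0.01  0.02 -0.01 -0.   -0.68  0.05]
65 [ 0.01  0.02 -0.01 -0.   -0.45  0.  ]
70 [ 0.01  0.02 -0.01 -0.   -0.21 -0.03]
75 [ 0.01  0.02 -0.01 -0.    0.03 -0.04]
```

View pics/f.png

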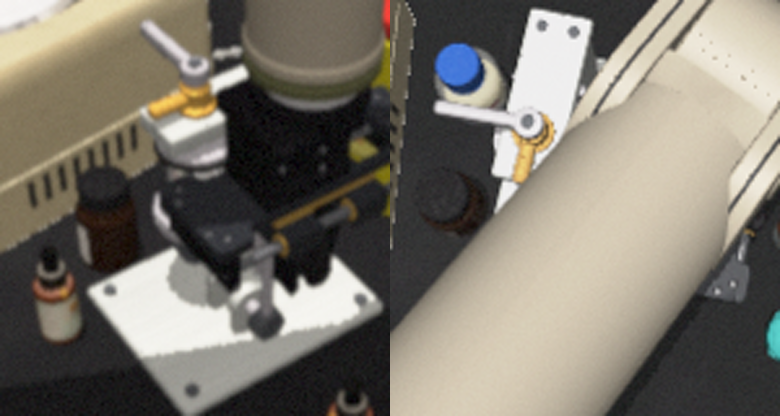

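The picture shows the lever rod upright at scene (273,230) with the gripper holding it. The stopcock is across the nozzle, and the bottles and jar that are in view are still standing where they were. Handing in.

```bash
python3 -c "
from bench import r
print(r.close_job())"
```

```text
the job is handed in; nothing more can be done
None
```

I closed the stopcock (about 88°) with the lever still down, then raised the cam lever to about 74° of its 75° high point. The job was handed in at 9.8 s with the gripper still holding the lever; no verdict came back, and the arm hid the beaker and pad in the last pictures, so I couldn't see the seal itself.

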